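# Put the emptied handbag's things away on the dresser

## Task

A handbag has been emptied onto the dresser; put the four loose things away, each where it belongs: slip the wristwatch down over the post of the silicone watch stand until it rests on the foot, stand the small scent bottle upright on the clear part of the mirror tray, lay the lipstick in the narrower bay of the organiser and lay the powder compact flat in the wider bay. Set each thing down without dropping it, the glass bottle gently. Leave the watch stand and the other things that already stand on the mirror tray where they are, upright and undisturbed.

Things in the scene. Friction and masses are not known exactly. Their poses are not given: they have to be found in the camera images.
- watch: Wristwatch with a stiff closed steel bracelet, lying on its side: an oval ring from above, 22 mm high, wall 4.5 mm; inside 60 x 48 mm, outside 57 mm wide, 74 mm long over the case. Origin: centre of the opening at half height (11 mm up). z = axis of the opening (vertical), x = long way, towards the case (box 25 mm wide with white dial), y = short way. Grip from outside across y (57 mm). 95 g.
- lipstick: Closed lipstick, a black square tube 18 x 18 mm and 74 mm long with a gold band near its middle, lying on the dresser. Origin: its centre (9 mm above what it lies on). x = along the tube; z up as it lies. Grip across y (18 mm), any yaw. 30 g.
- compact: Powder compact, a flat round closed gold case with a dark disc on its lid, 58 mm across and 14 mm high, lying flat on the dresser. Origin: centre of its underside; z up, x away from the thumb catch. 75 g.
- scent_bottle: Small round travel scent bottle standing upright on the dresser: amber glass body 28 mm across and 45 mm high, gold cap 18 mm across above it, 68 mm high in all. Origin: centre of its underside; z up. 70 g.
- watch_stand: Grey hard-silicone watch stand on the mirror tray, loose, 300 g: round foot 72 mm across and 8 mm high; from its middle a round post rises, 32 mm across at the foot, tapering to 24 mm near the top, which is 50 mm above the underside. Origin: centre of the underside; z up. The watch belongs on the foot with the post through its bracelet, its origin then 19 mm above the stand's origin.
- organiser: Open light-wood organiser tray, fixed: 118 mm (x) by 200 mm (y), 22 mm high, walls and floor 4 mm thick. A divider makes two bays, each 110 mm long in x: the narrower one (lipstick) is 78 mm wide in y, centred at y = -57 mm; the wider square one (compact) 110 mm wide, centred at y = +41 mm. Origin: centre of the underside; z up.
- mirror_tray: Round mirror tray, fixed, 290 mm across, gold rim 12 mm high; the flat mirror inside is 278 mm across, 6 mm above the dresser. Origin: centre of the underside, z up, +y towards its left side, where the watch stand, oval bottle, incense holder and glass jar stand; round x = 0, y = -80 mm it is clear. The scent bottle belongs here.
- oval_bottle: LEAVE ALONE. Gold-capped oval amber glass bottle on the mirror tray, 32 mm (x) by 56 mm (y), 100 mm high with its cap. Origin: centre of its underside; z up. Loose, 200 g.
- incense_holder: LEAVE ALONE. Green ceramic incense holder on the mirror tray, a small round cup 54 mm across and 20 mm high with a boss in the middle. Origin: centre of its underside; z up. Loose, 120 g.
- glass_jar: LEAVE ALONE. Clear glass cylinder with a hinged flip-top lid (closed) on the mirror tray, 58 mm across, 67 mm over hinge and thumb tab, 86 mm high. Origin: centre of its underside; z up. Loose, 220 g.
Not all that is in view belongs to the job. Several things look just like the organiser: the one meant starts farthest from the robot's base. What is shaped like the scent_bottle but red is not meant.

How it is judged:
By the outcome, as a careful person would: the job done as asked, in the order asked, and still so for the second after the job is handed in, with the robot touching nothing.
It also fails if it takes over 109 s, if anything falls off the work surface, if the arm or the gripper's body presses on something with over 40 N, if the wrist force passes 120 N, or if a joint passes its speed limit or range.

## Robot

A 6-joint arm with a two-finger parallel gripper is mounted at the origin on the work surface. World frame = base frame: x ahead of the robot, y to its left, z up, the work surface at z = 0. Lengths are in m, angles in rad, forces in N, time in s.
With the tool pointing down it reaches from about 0.35 to 0.975 m from the base axis. Payload 4.9 kg.
Tool frame: the origin (TCP) lies on the centre line of the jaws, within the pads' length; the fingertips stand 25 mm ahead of it and the grasp point (between the pads) lies 6 mm ahead of it; z points along the fingers, y is the line along which they close (so a half turn about z gives the same grasp; the last joint's range is limited). The gripper opens to 85 mm and grips with 20 to 120 N. Pads are 22 mm wide; open, the fingers measure 114 mm over their backs; the gripper's body (76 mm by 85 mm) begins 54 mm behind the grasp point. The pads swing forward as they close: fully open they stand 13 mm farther back than shut.
Start: joints at [1.137, 0.053, 1.613, -0, 1.476, -0.119], TCP at [0.194, 0.594, 0.256] pointing down, gripper open.
Joint ranges: [-3.01, 3.01], [-1.01, 2.22], [0.06, 2.58], [-1.02, 4.17], [0.09, 2.62], [-3.14, 3.14]. Speed limits (rad/s): [2.57, 2.57, 3.14, 3.14, 3.14, 3.14].

## Interface

Orientations are given as a unit quaternion [x, y, z, w].
In Python, from station import env, eyes, nets gives the robot as it stands.
- The arm moves only by the shell command python3 -m pendant 'ROWS'. ROWS is text: rows parted by semicolons, each of 5 numbers parted by spaces: the opening, from 0 (shut) to 1 (fully open), then the shift along the tool's x, y, z in units of 150 mm (1.0 is 150 mm), then the turn about the tool's z in units of 45 degrees (1.0 is 45 degrees). In form: claw x y z turn; .... A call has 1 to 5 rows; each row is the pose to reach, as a shift and turn from the pose commanded when the call began, along the tool's axes at that moment; what a row does not reach only later rows make up. A row lasts 1/10 s, in which the tool goes at most 50 mm and 8.59 degrees, less where a joint would pass 70% of its speed; a pose out of reach is approached as far as the arm can. A call with a number of a shift or a turn outside -1 to 1 is refused whole. A call with a gripper value outside its range is refused whole. The fingers move at their own pace and stop on an object; the grip force is fixed at half the most. Time passes only in rows, so rows that repeat a pose let the fingers close. It gives the time, the measured TCP pose, the force, the opening and the grip force at its end, in the units of the state.
- env.get_obs(): the state, without advancing time (a new reading comes with each control period).
- eyes.snapshot(name): name is "scene" or "top"; returns a dict with "image" (480x640x3 uint8, red, green, blue), "fovy" (degrees; the focal length in pixels is half the picture's height over the tangent of half this angle, whatever the lens; pixels are square), "cx", "cy" (the principal point, pixels), "R" (3x3) and "t" (3): a world point X has camera coordinates R X + t. Camera axes: x right, y down, z forward; pixel columns grow to the right and rows downward; lengths in m; the calibration is good to about 2 mm. A picture is of the moment at which its call begins. There is no depth.
- env.job_done(): hands the job in; it is judged then, once.
Trained networks look in a picture, given as the dict that the camera call returned (one of the last four; its "shot" number tells which), for a name from the list of things; names that differ only in an ending like _2 or _b are one class to them, and where a whole thing is asked for, a point or a joint stands for the part that bears it (a point fixed in the world has none). Each returns a list of dicts, best first, with "score" (0 to 1); they miss things now and then, are a little off and sometimes report something else, mostly with a low value. They report only what shows in the picture. A call takes as long as a camera call. They do not tell look-alikes from the thing itself.
- nets.recognise(name, picture): "centre" ([column, row] in pixels, amid what is visible of it).
- nets.tip_of(name, picture): "centre" ([column, row] in pixels: a listed point, or the origin of a listed thing).
The state is a dict: "time": time; "qpos": joint angles; "joint_vel": joint speeds; "joint_torque": joint torques, N m; "tcp_pos": TCP position; "tool_rot": TCP orientation; "wrist_force": force on the tool from outside, world axes, zero at the start; "ft_torque": the same for the moment, N m; "grip_width": opening from 0.0 (shut) to 1.0 (fully open); "finger_force": force on a finger pad.
Only numpy, scipy, OpenCV 4.12 (cv2) and the standard library are available. Lean on these libraries where they do the work, as an engineer would, in place of code of your own. Each camera call takes 0.05 s, during which the arm holds its last target. There are 200 camera calls.

## Working session

There is one attempt and no reset: what is moved stays moved. The work goes in short steps, Python scripts to look and compute and a shell command to move; the robot and the scene stay as the last step left them, time stands still between calls to the robot, and variables do not carry over. Pictures are saved under pics/ and viewed, at most 16 in all, crops included, and the job is handed in when it is done.

```bash
ls; mkdir -p pics; cat > h.py <<'E'
from station import env, eyes, nets
import numpy as np, cv2
def ray(s,px):
    f=240/np.tan(np.radians(s["fovy"])/2)
    d=np.array([(px[0]-s["cx"])/f,(px[1]-s["cy"])/f,1.])
    R=np.array(s["R"]);t=np.array(s["t"]);return -R.T@t, R.T@d
def at(s,px,z):
    c,d=ray(s,px);return c+d*(z-c[2])/d[2]
def proj(s,X):
    f=240/np.tan(np.radians(s["fovy"])/2)
    p=np.array(s["R"])@np.array(X)+np.array(s["t"]);return p[:2]/p[2]*f+[s["cx"],s["cy"]]
def save(s,n): cv2.imwrite("pics/"+n,s["image"][:,:,::-1])
E
cat > look.py <<'E'
from h import *
Z=dict(watch=.011,lipstick=.009,compact=0,scent_bottle=0,watch_stand=.006,organiser=0,mirror_tray=0,oval_bottle=.006,incense_holder=.006,glass_jar=.006)
for n in("top","scene"):
    s=eyes.snapshot(n);save(s,n+"0.png");print(n,s["fovy"],s["cx"],s["cy"],"cam",np.round(ray(s,(0,0))[0],3))
    for k,z in Z.items():
        print(k,[(np.round(r["centre"]).tolist(),round(r["score"],2),np.round(at(s,r["centre"],z)[:2],3).tolist()) for r in nets.tip_of(k,s)[:4]])
E
python3 look.py; python3 -c "
from h import *
print(env.get_obs())"
```

```text
pics
top 55.937357610175916 314.01112313548185 237.41476353122385 cam [0.279 0.054 0.91 ]
watch [([318.0, 216.0], 0.89, [0.527, 0.058])]
lipstick [([321.0, 136.0], 0.85, [0.708, 0.058])]
compact [([377.0, 184.0], 0.85, [0.606, -0.064])]
scent_bottle [([372.0, 261.0], 0.64, [0.441, -0.056]), ([348.0, 301.0], 0.59, [0.357, -0.01]), ([472.0, 268.0], 0.45, [0.434, -0.259])]
watch_stand [([472.0, 217.0], 0.96, [0.541, -0.262])]
organiser [([212.0, 209.0], 0.93, [0.537, 0.28]), ([372.0, 263.0], 0.69, [0.436, -0.057]), ([211.0, 338.0], 0.62, [0.275, 0.258]), ([474.0, 217.0], 0.51, [0.542, -0.267])]
mirror_tray [([474.0, 220.0], 0.62, [0.537, -0.267])]
oval_bottle [([472.0, 268.0], 0.84, [0.433, -0.258]), ([318.0, 217.0], 0.31, [0.527, 0.057])]
incense_holder [([428.0, 231.0], 0.79, [0.507, -0.17])]
glass_jar [([439.0, 180.0], 0.81, [0.618, -0.194])]
scene 50.18557328177854 310.8414435587079 246.15150219197153 cam [1.155 0.2   0.666]
watch [([316.0, 283.0], 0.76, [0.539, 0.055])]
lipstick [([288.0, 355.0], 0.87, [0.699, 0.052])]
compact [([246.0, 297.0], 0.82, [0.595, -0.056])]
scent_bottle 
[... 584 characters left out ...]
ray([ 1.13702593e+00,  5.26796399e-02,  1.61291709e+00, -1.33528188e-06,
        1.47599915e+00, -1.18998062e-01]), 'joint_vel': array([ 2.71428763e-03, -6.03092712e-04, -2.09957409e-03,  8.13906097e-04,
       -9.70193153e-05,  1.63535753e-03]), 'joint_torque': array([-7.11494195e-04, -3.93676221e+01, -3.70471609e+01, -7.62134846e-05,
        5.29007775e-04, -3.83694356e-06]), 'tcp_pos': array([0.19348789, 0.59426871, 0.25630599]), 'tool_rot': array([ 1.56737155e-01,  9.87640352e-01, -1.73325749e-06,  1.99235112e-07]), 'wrist_force': array([0.24143089, 0.19353627, 0.20568663]), 'ft_torque': array([ 0.00491195,  0.06412513, -0.02289191]), 'finger_force': 0.0, 'grip_width': 1.000608286207173}
```

View pics/top0.png

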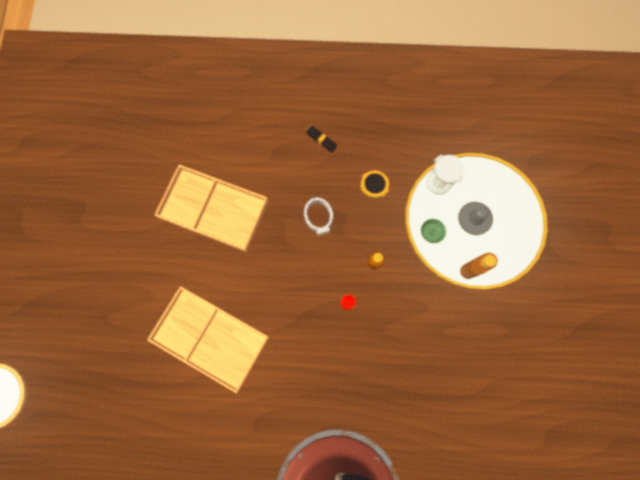

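View pics/scene0.png

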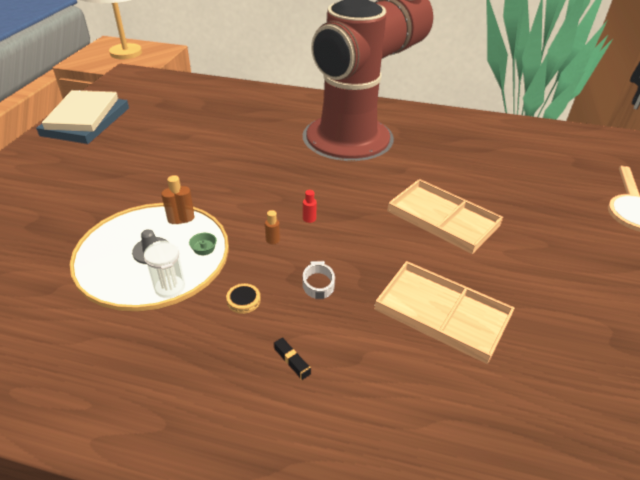

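```bash
cat > seg.py <<'E'
from h import *
from scipy.optimize import minimize
def cyl(r,z0,z1,c=(0,0),n=40):
    a=np.linspace(0,2*np.pi,n);p=np.c_[c[0]+r*np.cos(a),c[1]+r*np.sin(a)]
    return np.r_[np.c_[p,0*a+z0],np.c_[p,0*a+z1]]
def box(x0,x1,y0,y1,z0,z1): return np.array([[x,y,z] for x in(x0,x1) for y in(y0,y1) for z in(z0,z1)])
def ell(a_,b_,z0,z1):
    p=cyl(1,z0,z1);p[:,0]*=a_;p[:,1]*=b_;return p
W=np.r_[ell(.0345,.0285,-.011,.011),box(.03,.0395,-.0125,.0125,-.011,.011)]
M=dict(watch=([W],.011),lipstick=([box(-.037,.037,-.009,.009,-.009,.009)],.009),compact=([cyl(.029,0,.014)],0),
 scent=([cyl(.014,0,.045),cyl(.009,.045,.068)],0),stand=([cyl(.036,0,.008),np.r_[cyl(.016,.008,.009),cyl(.012,.045,.05)]],.006),
 organiser=([box(-.059,.059,-.1,.1,0,.022)],0),tray=([cyl(.145,0,.012,n=90)],0))
K=4
def mask(s,parts,z,q):
    m=np.zeros((480*K,640*K),np.uint8);c,d=np.cos(q[2]),np.sin(q[2])
    for P in parts:
        X=np.c_[q[0]+c*P[:,0]-d*P[:,1],q[1]+d*P[:,0]+c*P[:,1],z+P[:,2]]
        u=np.array([proj(s,x) for x in X])
        cv2.fillConvexPoly(m,cv2.convexHull(np.round((u+.5)*K).astype(np.int32)),1)
    return m
def blur(m): return cv2.resize(m.astype(np.float32),(640,480),interpolation=cv2.INTER_AREA)
def fit(name,views,q0,yaw=True):
    parts,z=M[name]
    def cost(v):
        q=np.r_[q0[:2]+v[:2]/100,q0[2]+(v[2]/5 if yaw else 0)];e=0
        for s,m in views:
            r=blur(mask(s,parts,z,q));e+=1-np.minimum(r,m).sum()/np.maximum(r,m).sum()
        return e/len(views)
    n=3 if yaw else 2
    b=minimize(cost,np.zeros(n),method="Nelder-Mead",options=dict(initial_simplex=np.r_[[np.zeros(n)],np.eye(n)],xatol=.01,fatol=1e-4))
    return np.r_[q0[:2]+b.x[:2]/100,q0[2]+(b.x[2]/5 if yaw else 0)],b.fun
def colour(s,name,q0,rad):
    h=cv2.cvtColor(cv2.GaussianBlur(s["image"],(3,3),0),cv2.COLOR_RGB2HSV).astype(int);H,S,V=h[...,0],h[...,1],h[...,2]
    m={"watch":(S<75)&(V>60),"lipstick":(V<55)|((S>150)&(V>150)),"compact":(V<55)|((S>130)&(V>150)),
       "scent":(S>205)&(V>85)&(H<25),"stand":(V<170)&(S<60),"organiser":(V>165)&(S<190),"tray":(V>150)}[name]
    g=np.zeros((480,640),np.uint8);u=proj(s,[q0[0],q0[1],M[name][1]+.01]);v=proj(s,[q0[0],q0[1]-rad,M[name][1]+.01])
    cv2.circle(g,tuple(int(i) for i in np.round(u)),int(np.linalg.norm(u-v))+2,1,-1)
    m=(m&(g>0)).astype(np.uint8)
    c,_=cv2.findContours(m,cv2.RETR_EXTERNAL,cv2.CHAIN_APPROX_NONE)
    c=max(c,key=cv2.contourArea);o=np.zeros_like(m);cv2.drawContours(o,[c],-1,1,-1);return o
E
cat > m1.py <<'E'
from seg import *
Q=dict(watch=([.53,.057,3.2],.05),lipstick=([.704,.056,-.7],.05),compact=([.6,-.06,0],.045),scent=([.438,-.057,0],.06),stand=([.54,-.266,0],.055),organiser=([.537,.278,-.4],.14))
S={n:eyes.snapshot(n) for n in("top","scene")}
ov={n:S[n]["image"].copy() for n in S}
for k,(q,r) in Q.items():
    q=np.array(q);V=[(S[n],colour(S[n],k,q,r)) for n in S]
    y=k in("watch","lipstick","organiser")
    for lab,v in(("top",V[:1]),("scene",V[1:]),("both",V)):
        o,c=fit(k,v,q,y);print(k,lab,np.round(o,4),round(c,3))
    for s,m in V:
        n="top" if s is S["top"] else "scene"
        for mm,col in((m,(0,255,0)),((blur(mask(s,*M[k],o))>.5).astype(np.uint8),(255,0,255))):
            cv2.drawContours(ov[n],cv2.findContours(mm,0,2)[0],-1,col,1)
T=ov["top"][110:310,150:550];C=ov["scene"][190:390,70:530]
cv2.imwrite("pics/ov.png",np.vstack([cv2.resize(T,(600,300)),cv2.resize(C,(600,261))])[:,:,::-1])
E
python3 m1.py
```

```text
watch top [0.5332 0.0584 3.5052] 0.065
watch scene [0.53   0.057  3.5252] 0.042
watch both [0.5311 0.0577 3.5062] 0.062
lipstick top [ 0.6981  0.0379 -0.2894] 0.843
lipstick scene [0.7    0.0624 0.5337] 0.724
lipstick both [0.7    0.0587 0.7561] 0.794
compact top [ 0.6059 -0.0573  0.    ] 0.184
compact scene [ 0.601  -0.0572  0.    ] 0.113
compact both [ 0.6029 -0.0566  0.    ] 0.163Traceback (most recent call last):
  File "m1.py", line 6, in <module>
    q=np.array(q);V=[(S[n],colour(S[n],k,q,r)) for n in S]
                           ~~~~~~^^^^^^^^^^^^
  File "seg.py", line 40, in colour
    c=max(c,key=cv2.contourArea);o=np.zeros_like(m);cv2.drawContours(o,[c],-1,1,-1);return o
ValueError: max() iterable argument is empty
```

```bash
python3 - <<'E'
import cv2
for f,P in (("top0",dict(wood=(350,160),lip=(314,131),lip2=(331,146),gold=(322,138),comp=(375,183),cgold=(364,178),cap=(377,258),body=(373,265),foot=(463,218),post=(478,213),org=(240,215),orgwall=(180,167),mir=(500,200))),("scene0",dict(wood=(340,330),lip=(283,348),lip2=(305,370),gold=(291,356),comp=(243,295),cgold=(236,306),cap=(272,217),body=(272,232),foot=(142,252),post=(148,240),org=(420,300)))):
    h=cv2.cvtColor(cv2.imread(f"pics/{f}.png"),cv2.COLOR_BGR2HSV)
    print({k:h[y,x].tolist() for k,(x,y) in P.items()})
E
```

```text
{'wood': [11, 180, 143], 'lip': [12, 67, 57], 'lip2': [0, 69, 52], 'gold': [20, 203, 240], 'comp': [12, 81, 57], 'cgold': [19, 211, 225], 'cap': [22, 205, 245], 'body': [15, 243, 165], 'foot': [21, 39, 138], 'post': [22, 41, 154], 'org': [21, 140, 253], 'orgwall': [16, 151, 230], 'mir': [28, 13, 248]}
{'wood': [11, 148, 155], 'lip': [8, 22, 47], 'lip2': [16, 135, 162], 'gold': [17, 144, 170], 'comp': [10, 17, 45], 'cgold': [21, 138, 248], 'cap': [17, 150, 184], 'body': [12, 177, 118], 'foot': [16, 26, 126], 'post': [20, 25, 93], 'org': [23, 90, 254]}
```

```bash
python3 - <<'E'
t=open('seg.py').read()
i=t.index('    m={"watch"');j=t.index('    g=np.zeros((480,640)')
t=t[:i]+'''    L=cv2.cvtColor(s["image"].astype(np.float32)/255,cv2.COLOR_RGB2LAB)
    fg=(V<75)|(V>190)|(S<90)|((H>=15)&(V>165))|(S>225)|((H>=13)&(S>165)&(n_top(s)==0)) if name!="stand" else (V<185)&(S<75)
    if name=="organiser": fg=(H>=14)&(V>150)
    m=fg
'''+t[j:]
t=t.replace("def colour","def n_top(s): return ray(s,(0,0))[0][0]<.6\ndef colour")
open('seg.py','w').write(t)
E
python3 m1.py
```

```text
watch top [0.5324 0.058  3.4743] 0.038
watch scene [0.5306 0.0571 3.4907] 0.036
watch both [0.5318 0.0575 3.4836] 0.047
lipstick top [ 0.7101  0.0341 -0.322 ] 0.764
lipstick scene [ 0.6989  0.0544 -2.2723] 0.33
lipstick both [0.6654 0.0326 0.3613] 0.753
compact top [ 0.6058 -0.0579  0.    ] 0.097
compact scene [ 0.6026 -0.0584  0.    ] 0.092
compact both [ 0.6036 -0.0584  0.    ] 0.116
scent top [ 0.4398 -0.0599  0.    ] 0.205
scent scene [ 0.4289 -0.062   0.    ] 0.767
scent both [ 0.4382 -0.0596  0.    ] 0.5
stand top [ 0.5376 -0.266   0.    ] 0.108
stand scene [ 0.5401 -0.2658  0.    ] 0.57
stand both [ 0.5393 -0.2657  0.    ] 0.339
organiser top [ 0.5394  0.2791 -0.3343] 0.033
organiser scene [ 0.5357  0.278  -0.3338] 0.023
organiser both [ 0.5368  0.2785 -0.3232] 0.037
```

View pics/ov.png

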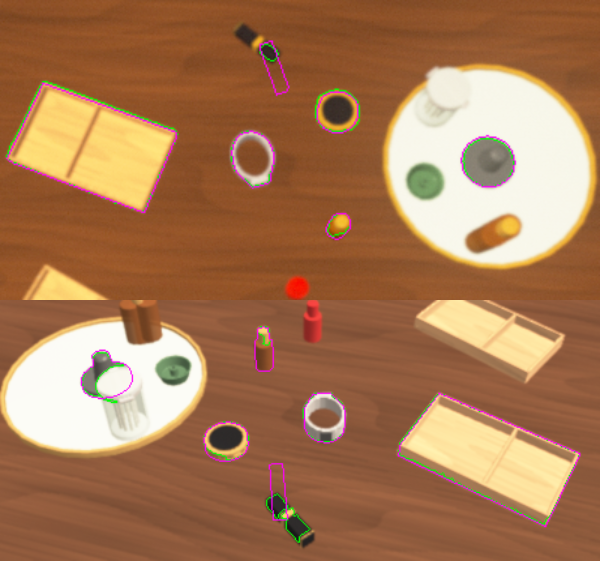

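```bash
cat > go.py <<'E'
from h import *
import sys
from scipy.spatial.transform import Rotation as R
o=env.get_obs();x,y,z,a=map(float,sys.argv[1:5])  # target TCP, world angle (deg) of closing line
r=R.from_quat(o["tool_rot"]).as_matrix();d=r.T@(np.array([x,y,z])-o["tcp_pos"])/.15
cur=np.degrees(np.arctan2(r[1,1],r[0,1]));t=-((a-cur+90)%180-90)   # tool z down
print("tcp",np.round(o["tcp_pos"],4),"clos",round(cur,1),"q6",round(o["qpos"][5],2),"grip",round(o["grip_width"],3),"F",np.round(o["wrist_force"],1),"t",round(o["time"],2))
print("shift",np.round(d,3),"turn",round(t/45,3),"alt",round((t-np.sign(t)*180)/45,2))
# shift after the turn has been made
q=R.from_matrix(r)*R.from_euler("z",t,degrees=True);print("after turn",np.round(q.as_matrix().T@(np.array([x,y,z])-o["tcp_pos"])/.15,3))
E
python3 go.py .5318 .0575 .12 $(python3 -c "print(3.4836*57.2958+90)")
```

```text
tcp [0.1935 0.5943 0.2563] clos 72.0 q6 -0.12 grip 1.001 F [ 0.4  0.5 -0.2] t 1.3
shift [-3.252 -2.704  0.909] turn -0.836 alt 3.16
after turn [-0.924 -4.128  0.909]
```

```bash
python3 -m pendant '1 -0.95 -0.8 0 -0.836; 1 -0.95 -0.8 0 -0.836; 1 -0.95 -0.8 0 -0.836; 1 -0.95 -0.8 0 -0.836; 1 -0.95 -0.8 0 -0.836'; python3 go.py .5318 .0575 .12 289.6
```

```text
time: 1.8
tcp_pos: [0.2939, 0.433, 0.2564]
tool_rot: [-0.17, 0.985, -0.0, 0.001]
wrist_force: [0.4, 1.7, -0.1]
grip_width: 1.0
finger_force: 0.0
tcp [0.2939 0.433  0.2564] clos 109.6 q6 -1.08 grip 1.0 F [ 0.4  1.7 -0.1] t 1.8
shift [-0.656 -2.889  0.913] turn -0.001 alt 4.0
after turn [-0.654 -2.89   0.913]
```

```bash
for i in 1 2 3; do python3 -m pendant '1 -0.218 -0.963 0.3 0; 1 -0.218 -0.963 0.3 0; 1 -0.218 -0.963 0.3 0; 1 -0.218 -0.963 0.3 0' | tail -3; done; python3 -m pendant '1 0 0 0 0;1 0 0 0 0'|head -2;  python3 go.py .5318 .0575 .031 289.6
```

```text
wrist_force: [0.3, 0.1, -0.7]
grip_width: 1.002
finger_force: 0.0
wrist_force: [-0.8, 0.3, 0.2]
grip_width: 0.998
finger_force: 0.0
wrist_force: [-0.2, 1.0, -0.5]
grip_width: 1.0
finger_force: 0.0
time: 3.2
tcp_pos: [0.5294, 0.062, 0.1218]
tcp [0.5294 0.062  0.1218] clos 109.6 q6 -1.94 grip 0.998 F [-0.   0.5 -0.4] t 3.2
shift [-0.005 -0.034  0.606] turn 0.001 alt -4.0
after turn [-0.005 -0.034  0.606]
```

```bash
python3 -m pendant '1 -0.005 -0.034 0.2 0;1 -0.005 -0.034 0.4 0;1 -0.005 -0.034 0.53 0;1 -0.005 -0.034 0.6 0;1 -0.005 -0.034 0.606 0'; python3 -m pendant '0.6 0 0 0 0;0.6 0 0 0 0;0.6 0 0 0 0;0.6 0 0 0 0;0.6 0 0 0 0'; python3 -m pendant '0.5 0 0 0 0;0.5 0 0 0 0;0.5 0 0 0 0;0.5 0 0 0 0;0.5 0 0 0 0'
```

```text
time: 3.7
tcp_pos: [0.5308, 0.0574, 0.0296]
tool_rot: [-0.171, 0.985, 0.0, -0.001]
wrist_force: [-0.6, 0.1, 0.9]
grip_width: 1.001
finger_force: 0.0
time: 4.2
tcp_pos: [0.5338, 0.0562, 0.0326]
tool_rot: [-0.17, 0.985, -0.0, 0.002]
wrist_force: [-0.5, 0.9, 6.6]
grip_width: 0.639
finger_force: 64.0
time: 4.7
tcp_pos: [0.5338, 0.0562, 0.0327]
tool_rot: [-0.17, 0.985, -0.0, 0.002]
wrist_force: [-0.8, 1.1, 6.0]
grip_width: 0.634
finger_force: 64.0
```

```bash
python3 -m pendant '0.5 0 0 -0.1 0;0.5 0 0 -0.3 0;0.5 0 0 -0.55 0;0.5 0 0 -0.8 0;0.5 0 0 -0.8 0'; python3 - <<'E'
from h import *
s=eyes.snapshot("scene");save(s,"g1.png");t=eyes.snapshot("top")
a=s["image"][130:330,200:440];b=t["image"][120:320,220:460]
cv2.imwrite("pics/g1c.png",cv2.resize(np.hstack([a,b]),(800,333),interpolation=cv2.INTER_CUBIC)[:,:,::-1])
E
python3 go.py .5385 -.266 .15 289.6
```

```text
time: 5.2
tcp_pos: [0.5357, 0.0559, 0.1581]
tool_rot: [-0.17, 0.985, -0.001, 0.006]
wrist_force: [0.9, -0.0, -0.1]
grip_width: 0.642
finger_force: 63.7
tcp [0.5325 0.056  0.1522] clos 109.6 q6 -1.95 grip 0.637 F [-0.4 -0.7 -2.1] t 5.3
shift [ 0.682 -2.036  0.015] turn -0.0 alt 4.0
after turn [ 0.682 -2.036  0.015]
```

View pics/g1c.png

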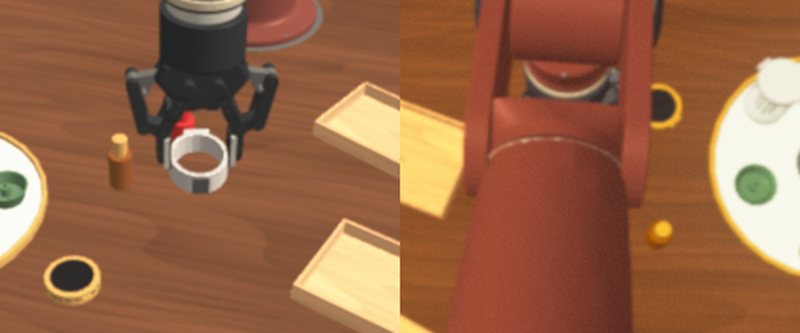

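```bash
for i in 1 2 3; do python3 -m pendant '0.5 0.227 -0.678 0 0;0.5 0.227 -0.678 0 0;0.5 0.227 -0.678 0 0;0.5 0.227 -0.678 0 0' | sed -n 2p; done; python3 -m pendant '0.5 0 0 0 0;0.5 0 0 0 0'|sed -n '2,6p';  python3 go.py .5395 -.2668 .047 289.6
python3 - <<'E'
from h import *
s=eyes.snapshot("scene");t=eyes.snapshot("top");save(s,"g2.png")
a=s["image"][100:330,60:300];b=t["image"][120:350,360:600]
cv2.imwrite("pics/g2c.png",cv2.resize(np.hstack([a,b]),(800,383),interpolation=cv2.INTER_CUBIC)[:,:,::-1])
E
```

```text
tcp_pos: [0.5327, -0.0522, 0.1486]
tcp_pos: [0.5355, -0.1581, 0.1494]
tcp_pos: [0.538, -0.2647, 0.1497]
tcp_pos: [0.538, -0.2633, 0.1499]
tool_rot: [-0.171, 0.985, 0.001, -0.0]
wrist_force: [0.0, -0.0, -0.6]
grip_width: 0.637
finger_force: 64.2
tcp [ 0.538  -0.2633  0.1499] clos 109.7 q6 -2.49 grip 0.637 F [ 0.  -0.  -0.6] t 6.7
shift [-0.001 -0.026  0.686] turn 0.003 alt -4.0
after turn [-0.002 -0.026  0.686]
```

View pics/g2c.png

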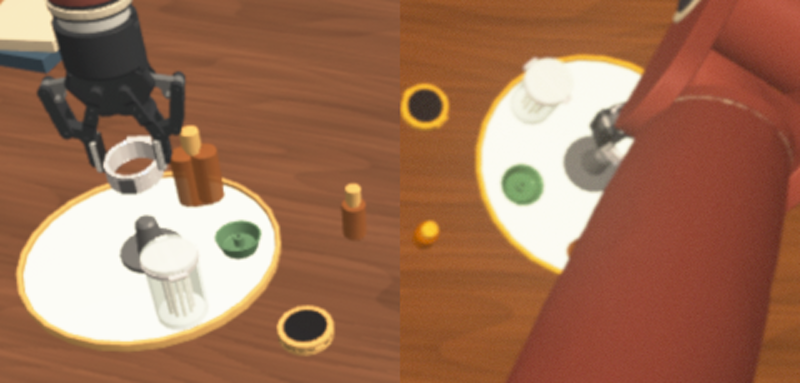

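```bash
python3 - <<'E'
from h import *
s=eyes.snapshot("scene")
print(proj(s,[.538,-.2633,.128]),proj(s,[.538,-.2633,.139]),proj(s,[.5385,-.266,.056]))
g=s["image"];cv2.imwrite("pics/g3c.png",cv2.resize(g[160:280,80:240],(800,600),interpolation=cv2.INTER_CUBIC)[:,:,::-1])
E
```

```text
[139.84464389 199.77922651] [138.51392193 194.63420227] [146.56582507 231.37266613]
```

View pics/g3c.png

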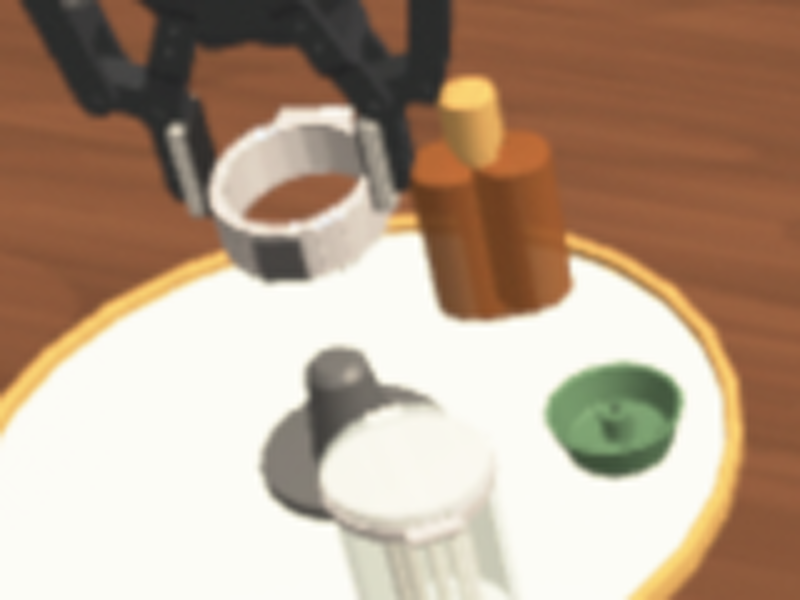

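```bash
python3 -m pendant '0.5 0.003 -0.015 0.15 0;0.5 0.003 -0.015 0.3 0;0.5 0.003 -0.015 0.45 0;0.5 0.003 -0.015 0.55 0;0.5 0.003 -0.015 0.62 0'; python3 -m pendant '0.5 0 0 0.02 0;0.5 0 0 0.04 0;0.5 0 0 0.055 0;0.5 0 0 0.055 0'
```

```text
time: 7.35
tcp_pos: [0.5379, -0.2671, 0.056]
tool_rot: [-0.17, 0.985, 0.001, -0.001]
wrist_force: [-0.3, 0.1, -0.7]
grip_width: 0.638
finger_force: 64.2
time: 7.75
tcp_pos: [0.5387, -0.2681, 0.0498]
tool_rot: [-0.17, 0.985, -0.0, 0.0]
wrist_force: [-0.4, 0.1, -2.2]
grip_width: 0.641
finger_force: 64.2
```

```bash
for i in 1 2 ; do python3 -m pendant '0.5 0 0 0.006 0;0.5 0 0 0.006 0;0.5 0 0 0.006 0' | sed -n '2p;4p'; done
```

```text
tcp_pos: [0.5384, -0.268, 0.0485]
wrist_force: [0.3, -1.1, -0.8]
tcp_pos: [0.5382, -0.2679, 0.0473]
wrist_force: [-0.7, 0.3, -0.2]
```

```bash
python3 - <<'E'
from h import *
s=eyes.snapshot("scene");g=s["image"];cv2.imwrite("pics/g4c.png",cv2.resize(g[160:280,80:240],(800,600),interpolation=cv2.INTER_CUBIC)[:,:,::-1])
E
```

```text
(no output)
```

View pics/g4c.png

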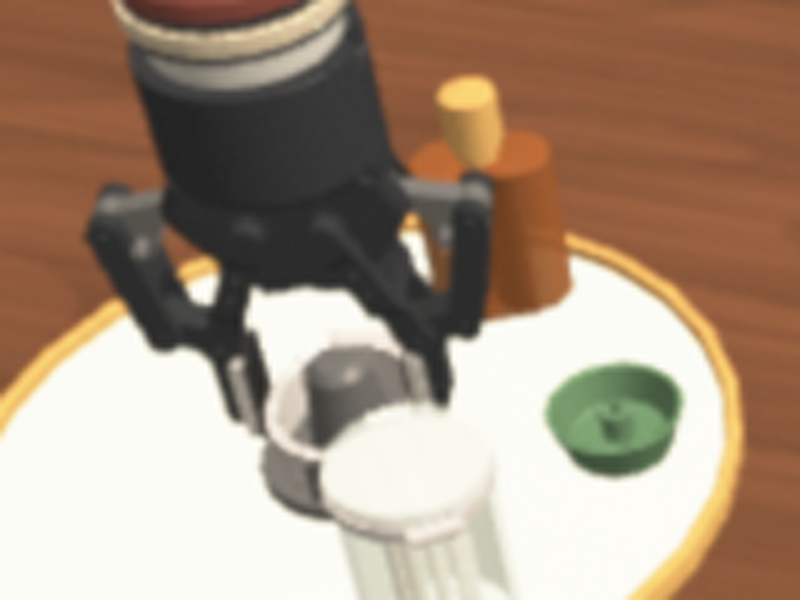

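The watch ring is around the post (ring centre near (340,410) of the crop); stand is unmoved. A few small steps down until contact.

```bash
for i in 1 2 3; do python3 -m pendant '0.5 0 0 0.005 0;0.5 0 0 0.005 0;0.5 0 0 0.005 0' | sed -n '2p;4p'; done
```

```text
tcp_pos: [0.5384, -0.268, 0.0467]
wrist_force: [-0.7, -0.0, -0.3]
tcp_pos: [0.5384, -0.268, 0.0467]
wrist_force: [-2.6, 2.1, 5.9]
tcp_pos: [0.5385, -0.268, 0.0467]
wrist_force: [-4.9, 2.6, 10.9]
```

```bash
python3 -m pendant '0.5 0 0 -0.007 0;0.66 0 0 -0.007 0;0.72 0 0 -0.007 0;0.8 0 0 -0.007 0;0.82 0 0 -0.007 0'; python3 -m pendant '0.82 0 0 0 0;0.82 0 0 -0.1 0;0.82 0 0 -0.3 0;0.82 0 0 -0.6 0;0.82 0 0 -0.85 0'; python3 -m pendant '0.82 0 0 0 0;0.82 0 0 0 0'|tail -2; python3 - <<'E'
from h import *
s=eyes.snapshot("scene");g=s["image"];cv2.imwrite("pics/g5c.png",cv2.resize(g[160:280,80:240],(800,600),interpolation=cv2.INTER_CUBIC)[:,:,::-1])
E
python3 go.py .4385 -.0597 .15 60
```

```text
time: 9.8
tcp_pos: [0.5383, -0.2678, 0.0459]
tool_rot: [-0.17, 0.985, 0.0, -0.0]
wrist_force: [0.8, 0.4, 0.1]
grip_width: 0.822
finger_force: 0.0
time: 10.3
tcp_pos: [0.5386, -0.268, 0.1769]
tool_rot: [-0.17, 0.985, -0.001, 0.001]
wrist_force: [1.4, -0.3, 0.3]
grip_width: 0.82
finger_force: 0.0
grip_width: 0.82
finger_force: 0.0
tcp [ 0.5383 -0.2678  0.1743] clos 109.6 q6 -2.5 grip 0.821 F [ 0.7 -0.7 -0.6] t 10.55
shift [0.162 1.53  0.161] turn 1.102 alt -2.9
after turn [1.27  0.869 0.161]
```

View pics/g5c.png

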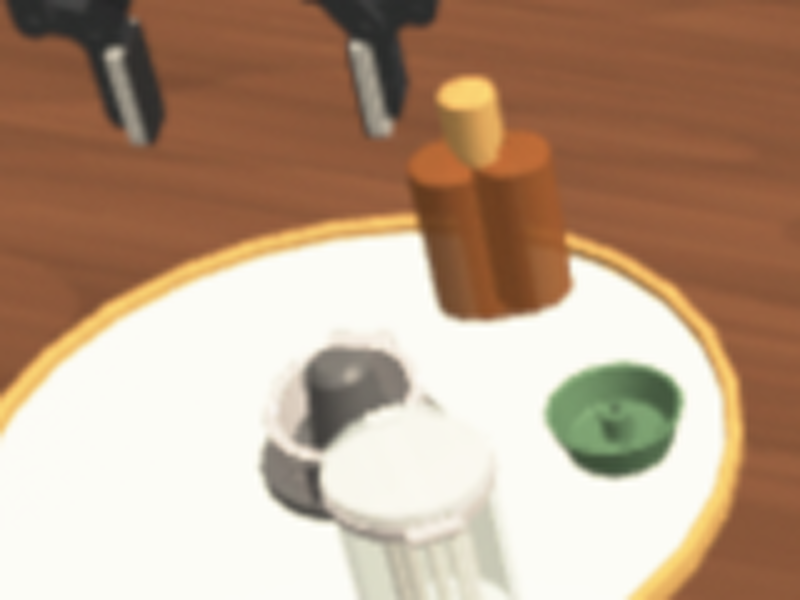

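```bash
python3 -m pendant '0.6 0.08 0.75 0 0.95;0.6 0.08 0.75 0 0.95;0.6 0.08 0.75 0 0.95;0.6 0.08 0.75 0 0.95;0.6 0.08 0.75 0 0.95'|sed -n 2p; python3 go.py .4385 -.0597 .12 20
```

```text
tcp_pos: [0.4879, -0.1646, 0.1716]
tcp [ 0.4879 -0.1646  0.1716] clos 66.5 q6 -1.63 grip 0.6 F [ 0.4 -0.4  0.4] t 11.05
shift [0.579 0.51  0.346] turn 1.034 alt -2.97
after turn [ 0.769 -0.069  0.346]
```

```bash
python3 -m pendant '0.6 0.579 0.51 0.3 1;0.6 0.579 0.51 0.3 1;0.6 0.579 0.51 0.3 1;0.6 0.579 0.51 0.3 1;0.6 0.579 0.51 0.3 1'|sed -n 2p;python3 -m pendant '0.6 0 0 0 0;0.6 0 0 0 0'|sed -n 2p; python3 go.py .4385 -.0597 .04 20;  python3 - <<'E'
from h import *
s=eyes.snapshot("scene");g=s["image"];cv2.imwrite("pics/g6c.png",cv2.resize(g[150:270,200:360],(800,600),interpolation=cv2.INTER_CUBIC)[:,:,::-1])
print(proj(s,[.4385,-.0597,0]),proj(s,[.4385,-.0597,.068]))
E
```

```text
tcp_pos: [0.4375, -0.06, 0.1261]
tcp_pos: [0.4388, -0.0612, 0.1275]
tcp [ 0.4388 -0.0612  0.1275] clos 24.0 q6 -0.73 grip 0.6 F [-0.7 -0.3 -0.4] t 11.75
shift [0.009 0.003 0.584] turn 0.09 alt -3.91
after turn [0.009 0.003 0.584]
[272.15426789 240.09087932] [270.86092007 212.89340943]
```

View pics/g6c.png

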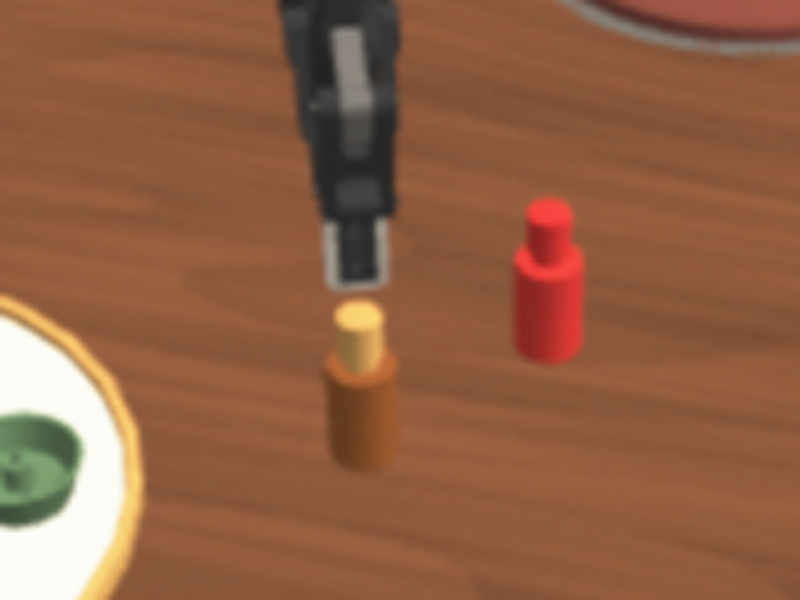

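```bash
python3 -m pendant '0.6 0.009 0.003 0.2 0.09;0.6 0.009 0.003 0.4 0.09;0.6 0.009 0.003 0.53 0.09;0.6 0.009 0.003 0.584 0.09;0.6 0.009 0.003 0.584 0.09'|sed -n '2p;4p'; python3 -m pendant '0.4 0 0 0 0;0.3 0 0 0 0;0.2 0 0 0 0;0.2 0 0 0 0;0.2 0 0 0 0'; python3 -m pendant '0.2 0 0 0 0;0.2 0 0 0 0'; python3 -m pendant '0.2 0 0 -0.1 0;0.2 0 0 -0.3 0;0.2 0 0 -0.6 0;0.2 0 0 -0.85 0;0.2 0 0 -0.85 0'; python3 go.py .565 -.346 .16 20
```

```text
tcp_pos: [0.4384, -0.0598, 0.0398]
wrist_force: [0.0, 0.3, -0.6]
time: 12.8
tcp_pos: [0.4407, -0.0604, 0.0427]
tool_rot: [0.575, 0.818, 0.0, 0.001]
wrist_force: [0.1, -0.4, 5.8]
grip_width: 0.307
finger_force: 58.9
time: 13.0
tcp_pos: [0.4407, -0.0604, 0.0427]
tool_rot: [0.575, 0.818, 0.0, 0.001]
wrist_force: [-0.6, 0.8, 7.0]
grip_width: 0.307
finger_force: 58.9
time: 13.5
tcp_pos: [0.4428, -0.061, 0.1752]
tool_rot: [0.575, 0.818, 0.002, 0.006]
wrist_force: [1.0, -0.5, 0.3]
grip_width: 0.307
finger_force: 59.0
tcp [ 0.4428 -0.061   0.1752] clos 19.8 q6 -0.65 grip 0.307 F [ 1.  -0.5  0.3] t 13.5
shift [-2.063  0.121  0.118] turn -0.004 alt 4.0
after turn [-2.063  0.114  0.118]
```

```bash
for i in 1 2 3; do python3 -m pendant '0.2 -0.688 0.04 0.03 0;0.2 -0.688 0.04 0.03 0;0.2 -0.688 0.04 0.03 0;0.2 -0.688 0.04 0.03 0' | sed -n 2p; done; python3 -m pendant '0.2 0 0 0 0;0.2 0 0 0 0'|sed -n '2,6p';  python3 go.py .565 -.346 .0487 20
python3 - <<'E'
from h import *
s=eyes.snapshot("scene");g=s["image"];cv2.imwrite("pics/g7c.png",cv2.resize(g[140:320,40:280],(800,600),interpolation=cv2.INTER_CUBIC)[:,:,::-1])
E
```

```text
tcp_pos: [0.4795, -0.1556, 0.1627]
tcp_pos: [0.5202, -0.2495, 0.1586]
tcp_pos: [0.561, -0.3439, 0.1545]
tcp_pos: [0.561, -0.3432, 0.1554]
tool_rot: [0.574, 0.819, 0.0, -0.0]
wrist_force: [0.8, -0.2, -1.1]
grip_width: 0.306
finger_force: 59.1
tcp [ 0.561  -0.3432  0.1554] clos 19.9 q6 -1.01 grip 0.306 F [ 0.8 -0.2 -1.1] t 14.9
shift [-0.027  0.019  0.711] turn -0.002 alt 4.0
after turn [-0.027  0.019  0.711]
```

View pics/g7c.png

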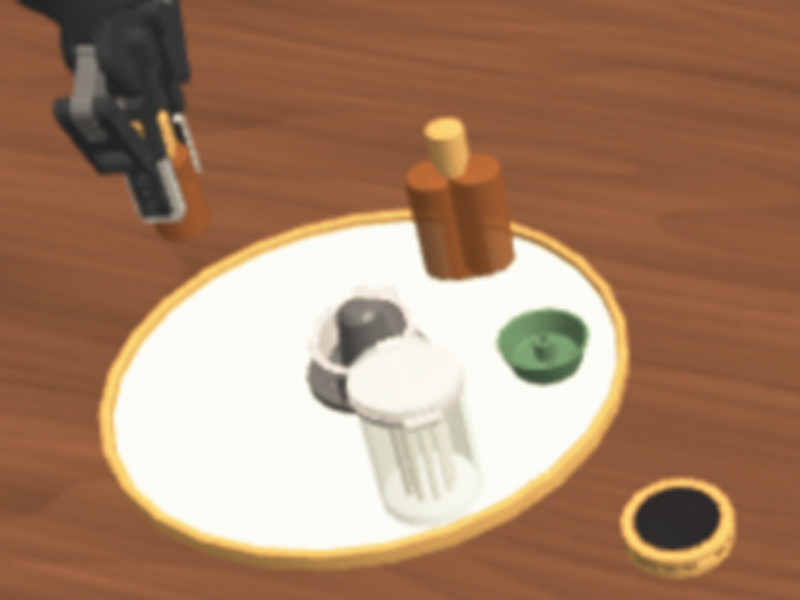

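```bash
python3 -m pendant '0.2 -0.027 0.019 0.2 0;0.2 -0.027 0.019 0.4 0;0.2 -0.027 0.019 0.55 0;0.2 -0.027 0.019 0.63 0;0.2 -0.027 0.019 0.67 0'|sed -n '2p;4p';python3 -m pendant '0.2 0 0 0.01 0;0.2 0 0 0.02 0;0.2 0 0 0.025 0;0.2 0 0 0.025 0'|sed -n '2p;4p'; for i in 1 2; do python3 -m pendant '0.2 0 0 0.005 0;0.2 0 0 0.005 0;0.2 0 0 0.005 0' | sed -n '2p;4p'; done
```

```text
tcp_pos: [0.5647, -0.3469, 0.0535]
wrist_force: [1.1, -0.0, -0.0]
tcp_pos: [0.5658, -0.3484, 0.0519]
wrist_force: [-0.8, -0.2, -1.2]
tcp_pos: [0.5653, -0.348, 0.0501]
wrist_force: [0.5, 1.3, -0.6]
tcp_pos: [0.5653, -0.348, 0.0492]
wrist_force: [0.6, -0.2, 0.3]
```

```bash
for i in 1 2 3; do python3 -m pendant '0.2 0 0 0.003 0;0.2 0 0 0.003 0;0.2 0 0 0.003 0' | sed -n '2p;4p'; done
```

```text
tcp_pos: [0.5653, -0.348, 0.0488]
wrist_force: [1.1, -1.0, -0.5]
tcp_pos: [0.5654, -0.348, 0.0487]
wrist_force: [-1.7, 0.3, 2.0]
tcp_pos: [0.5654, -0.3481, 0.0488]
wrist_force: [-2.8, 1.5, 5.1]
```

```bash
python3 -m pendant '0.2 0 0 -0.003 0;0.33 0 0 -0.003 0;0.38 0 0 -0.003 0;0.45 0 0 -0.003 0;0.5 0 0 -0.003 0'|sed -n '4,6p'; python3 -m pendant '0.55 0 0 0 0;0.55 0 0 -0.05 0;0.55 0 0 -0.25 0;0.55 0 0 -0.5 0;0.55 0 0 -0.75 0'|sed -n 2p; cat > m2.py <<'E'
from seg import *
S={n:eyes.snapshot(n) for n in("top","scene")};q=np.array([.702,.057,.85]);V=[]
for n,s in S.items():
    h=cv2.cvtColor(s["image"],cv2.COLOR_RGB2HSV);m=((h[...,2]<85)|((h[...,0]>15)&(h[...,2]>165))).astype(np.uint8)
    g=np.zeros_like(m);cv2.circle(g,tuple(int(i) for i in proj(s,[*q[:2],.009])),28,1,-1)
    m=cv2.morphologyEx(m&g,cv2.MORPH_CLOSE,np.ones((5,5)));c=max(cv2.findContours(m,0,1)[0],key=cv2.contourArea)
    m=np.zeros_like(m);cv2.drawContours(m,[c],-1,1,-1);V.append((s,m))
    print(n,m.sum(),fit("lipstick",V[-1:],q))
print(fit("lipstick",V,q))
s=S["scene"]
cv2.imwrite("pics/g8c.png",cv2.resize(s["image"][140:400,20:340],(800,600),interpolation=cv2.INTER_CUBIC)[:,:,::-1])
E
python3 m2.py; python3 go.py .702 .057 .15 145
```

```text
wrist_force: [0.2, -0.4, -1.2]
grip_width: 0.497
finger_force: 0.0
tcp_pos: [0.565, -0.3478, 0.1623]
top 288 (array([0.70258063, 0.05944538, 0.89248297]), np.float64(0.26065969467163086))
scene 635 (array([0.70077009, 0.05747678, 0.90942016]), np.float64(0.1277529001235962))
(array([0.70178956, 0.05835863, 0.89433058]), np.float64(0.19175288081169128))
tcp [ 0.5686 -0.3505  0.1697] clos 19.8 q6 -1.01 grip 0.548 F [ 0.8 -0.7  1.1] t 18.45
shift [2.256 1.757 0.118] turn 1.218 alt -2.78
after turn [ 2.735 -0.832  0.118]
```

View pics/g8c.png

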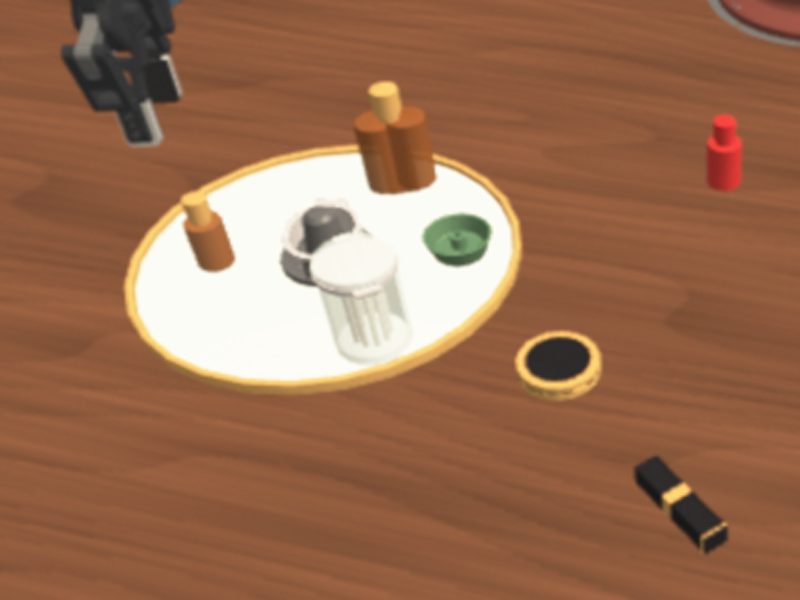

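```bash
python3 -m pendant '0.5 0.75 0.586 0 0.9;0.5 0.75 0.586 0 0.9;0.5 0.75 0.586 0 0.9;0.5 0.75 0.586 0 0.9;0.5 0.75 0.586 0 0.9'|sed -n 2p; python3 go.py .7018 .0583 .11 141.3
```

```text
tcp_pos: [0.6102, -0.2106, 0.1609]
tcp [ 0.6102 -0.2106  0.1609] clos -20.8 q6 -0.08 grip 0.503 F [-0.1 -0.6 -0.1] t 18.95
shift [ 1.892 -0.067  0.339] turn 0.397 alt -3.6
after turn [ 1.781 -0.644  0.339]
```

```bash
python3 -m pendant '0.5 0.94 -0.033 0 0.397;0.5 0.94 -0.033 0 0.397;0.5 0.94 -0.033 0 0.397;0.5 0.94 -0.033 0 0.397;0.5 0.94 -0.033 0 0.397'|sed -n 2p; python3 go.py .7018 .0583 .11 141.3
```

```text
tcp_pos: [0.6551, -0.0778, 0.1608]
tcp [ 0.6551 -0.0778  0.1608] clos -38.4 q6 0.44 grip 0.502 F [0.2 0.6 0.5] t 19.45
shift [ 0.905 -0.32   0.338] turn 0.006 alt -3.99
after turn [ 0.903 -0.324  0.338]
```

```bash
python3 -m pendant '0.5 0.905 -0.32 0.3 0;0.5 0.905 -0.32 0.3 0;0.5 0.905 -0.32 0.3 0;0.5 0.905 -0.32 0.3 0;0.5 0.905 -0.32 0.3 0'|sed -n 2p;python3 -m pendant '0.5 0 0 0 0;0.5 0 0 0 0'|sed -n 2p; python3 go.py .7018 .0583 .032 141.3
```

```text
tcp_pos: [0.7018, 0.0569, 0.1149]
tcp_pos: [0.7024, 0.0554, 0.1168]
tcp [0.7024 0.0554 0.1168] clos -38.7 q6 0.65 grip 0.499 F [-0.5  0.1 -0.7] t 20.15
shift [ 0.013 -0.016  0.566] turn 0.0 alt -4.0
after turn [ 0.013 -0.016  0.566]
```

```bash
python3 -m pendant '0.5 0.013 -0.016 0.2 0;0.5 0.013 -0.016 0.4 0;0.5 0.013 -0.016 0.5 0;0.5 0.013 -0.016 0.55 0;0.5 0.013 -0.016 0.566 0'|sed -n '2p;4p'; python3 -m pendant '0.3 0 0 0 0;0.2 0 0 0 0;0.1 0 0 0 0;0.1 0 0 0 0;0.1 0 0 0 0'; python3 -m pendant '0.1 0 0 -0.1 0;0.1 0 0 -0.3 0;0.1 0 0 -0.5 0;0.1 0 0 -0.5 0'; python3 go.py .5555 .3325 .11 71.1;  python3 - <<'E'
from h import *
s=eyes.snapshot("scene");g=s["image"];cv2.imwrite("pics/g9c.png",cv2.resize(g[190:400,190:470],(800,600),interpolation=cv2.INTER_CUBIC)[:,:,::-1])
E
```

```text
tcp_pos: [0.7014, 0.0597, 0.0308]
wrist_force: [0.1, -0.0, -0.4]
time: 21.15
tcp_pos: [0.7028, 0.0603, 0.0331]
tool_rot: [0.901, 0.434, 0.001, 0.001]
wrist_force: [-0.2, -0.7, 6.5]
grip_width: 0.186
finger_force: 59.4
time: 21.55
tcp_pos: [0.7048, 0.0605, 0.1128]
tool_rot: [0.901, 0.434, 0.005, 0.002]
wrist_force: [0.6, 0.8, 0.5]
grip_width: 0.186
finger_force: 58.7
tcp [0.7048 0.0605 0.1128] clos -38.5 q6 0.65 grip 0.186 F [0.6 0.8 0.5] t 21.55
shift [ 0.798 -1.908  0.008] turn 1.563 alt -2.44
after turn [-1.529 -1.393  0.008]
```

View pics/g9c.png

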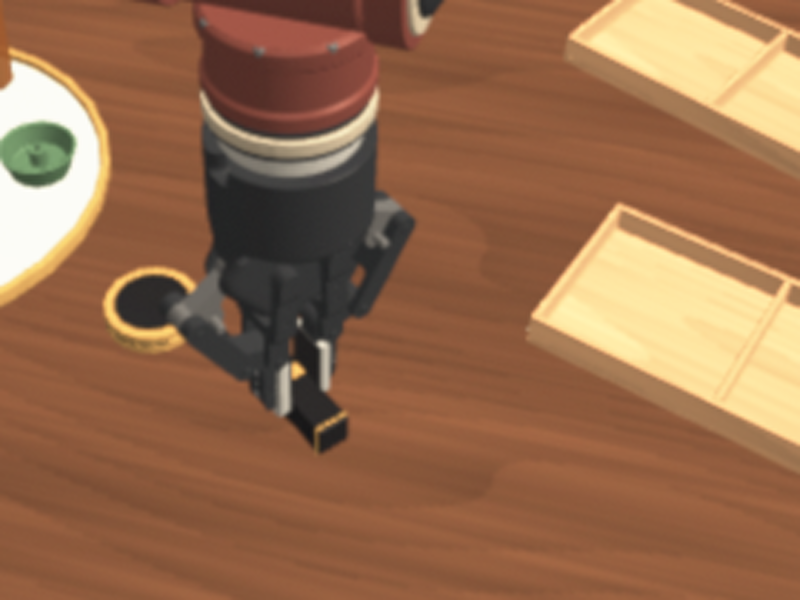

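```bash
python3 -m pendant '0.1 0.39 -0.93 0 0.8;0.1 0.39 -0.93 0 0.8;0.1 0.39 -0.93 0 0.8;0.1 0.39 -0.93 0 0.8;0.1 0.39 -0.93 0 0.8'|sed -n 2p; python3 go.py .5555 .3325 .1 71.1
```

```text
tcp_pos: [0.6269, 0.1944, 0.1044]
tcp [0.6269 0.1944 0.1044] clos -74.5 q6 1.49 grip 0.186 F [ 0.3 -0.7 -0.2] t 22.1
shift [-0.212 -1.015  0.03 ] turn 0.765 alt -3.23
after turn [-0.749 -0.717  0.03 ]
```

```bash
python3 -m pendant '0.1 -0.212 -0.99 0 0.765;0.1 -0.212 -0.99 0 0.765;0.1 -0.212 -0.99 0 0.765;0.1 -0.212 -0.99 0 0.765;0.1 -0.212 -0.99 0 0.765'|sed -n 2p; python3 -m pendant '0.1 0 0 0 0;0.1 0 0 0 0'|sed -n 2p; python3 go.py .5555 .3325 .0371 71.1
```

```text
tcp_pos: [0.5579, 0.3282, 0.1051]
tcp_pos: [0.5594, 0.3263, 0.1057]
tcp [0.5594 0.3263 0.1057] clos -108.9 q6 2.31 grip 0.183 F [-0.2  0.1  0.3] t 22.8
shift [-0.038 -0.031  0.457] turn -0.001 alt 4.0
after turn [-0.038 -0.031  0.457]
```

```bash
python3 -m pendant '0.1 -0.038 -0.031 0.1 0;0.1 -0.038 -0.031 0.25 0;0.1 -0.038 -0.031 0.36 0;0.1 -0.038 -0.031 0.42 0;0.1 -0.038 -0.031 0.42 0'|sed -n '2p;4p'; for i in 1 2; do python3 -m pendant '0.1 0 0 0.012 0;0.1 0 0 0.012 0;0.1 0 0 0.012 0' | sed -n '2p;4p'; done;  for i in 1 2 3; do python3 -m pendant '0.1 0 0 0.004 0;0.1 0 0 0.004 0;0.1 0 0 0.004 0' | sed -n '2p;4p'; done
```

```text
tcp_pos: [0.5534, 0.3331, 0.0404]
wrist_force: [-0.2, 0.1, -0.1]
tcp_pos: [0.5555, 0.3343, 0.0423]
wrist_force: [-0.2, 0.2, -0.6]
tcp_pos: [0.5548, 0.334, 0.0395]
wrist_force: [0.3, -0.8, -0.5]
tcp_pos: [0.5547, 0.334, 0.0388]
wrist_force: [-0.0, 0.1, -0.3]
tcp_pos: [0.5547, 0.334, 0.0382]
wrist_force: [0.4, -0.6, -0.2]
tcp_pos: [0.5547, 0.334, 0.0375]
wrist_force: [0.8, -0.2, -0.1]
```

```bash
for i in 1 2 3; do python3 -m pendant '0.1 0 0 0.004 0;0.1 0 0 0.004 0;0.1 0 0 0.004 0' | sed -n '2p;4p'; done
```

```text
tcp_pos: [0.5548, 0.334, 0.0371]
wrist_force: [-0.2, -0.1, -0.5]
tcp_pos: [0.5548, 0.334, 0.037]
wrist_force: [-1.9, -0.9, 5.3]
tcp_pos: [0.5549, 0.3341, 0.037]
wrist_force: [-3.6, -0.6, 7.8]
```

```bash
python3 -m pendant '0.1 0 0 -0.005 0;0.22 0 0 -0.005 0;0.27 0 0 -0.005 0;0.33 0 0 -0.005 0;0.36 0 0 -0.005 0'|sed -n '4,6p'; python3 -m pendant '0.36 0 0 0 0;0.36 0 0 -0.05 0;0.36 0 0 -0.2 0;0.36 0 0 -0.4 0;0.36 0 0 -0.6 0'|sed -n 2p; python3 go.py .604 -.058 .12 30; python3 - <<'E'
from h import *
s=eyes.snapshot("scene");t=eyes.snapshot("top")
a=cv2.resize(s["image"][275:320,220:270],(400,360),interpolation=cv2.INTER_CUBIC)
b=cv2.resize(s["image"][250:362,360:520],(400,280),interpolation=cv2.INTER_CUBIC)
c=cv2.resize(t["image"][160:205,350:400],(400,360),interpolation=cv2.INTER_CUBIC)
z=np.zeros((600,800,3),np.uint8);z[:360,:400]=a;z[:360,400:]=c;z[360:,:343]=cv2.resize(b,(343,240))
cv2.imwrite("pics/g10.png",z[:,:,::-1])
E
```

```text
wrist_force: [0.2, 0.2, -0.7]
grip_width: 0.357
finger_force: 0.0
tcp_pos: [0.5545, 0.3339, 0.1277]
tcp [0.5545 0.3339 0.1277] clos -109.0 q6 2.33 grip 0.356 F [-0.   0.7  0.1] t 26.7
shift [1.161 2.363 0.052] turn 0.912 alt -3.09
after turn [2.427 1.021 0.052]
```

View pics/g10.png

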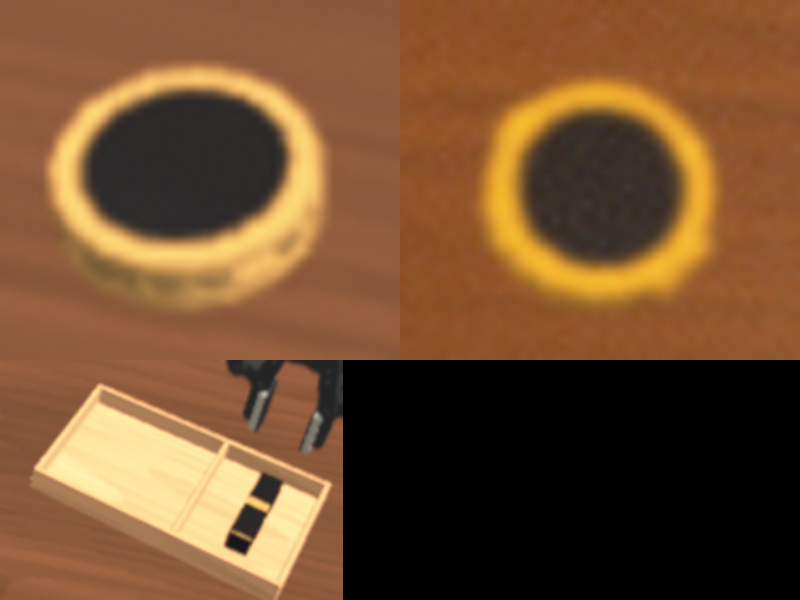

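```bash
python3 -m pendant '1 0.4 0.8 0 -0.9;1 0.4 0.8 0 -0.9;1 0.4 0.8 0 -0.9;1 0.4 0.8 0 -0.9;1 0.4 0.8 0 -0.9'|sed -n 2p; python3 go.py .604 -.0582 .1 145
```

```text
tcp_pos: [0.5724, 0.1995, 0.1262]
tcp [0.5724 0.1995 0.1262] clos -68.3 q6 1.4 grip 0.997 F [-0.8  0.5  0.2] t 27.3
shift [-0.439  1.674  0.175] turn -0.74 alt 3.26
after turn [-1.286  1.158  0.175]
```

```bash
python3 -m pendant '1 -0.22 0.84 0.08 -0.74;1 -0.22 0.84 0.08 -0.74;1 -0.22 0.84 0.08 -0.74;1 -0.22 0.84 0.08 -0.74;1 -0.22 0.84 0.08 -0.74'|sed -n 2p; python3 go.py .604 -.0582 .1 145
```

```text
tcp_pos: [0.5878, 0.0706, 0.1141]
tcp [0.5878 0.0706 0.1141] clos -35.3 q6 0.61 grip 1.003 F [-0.9 -0.2  0.8] t 27.8
shift [-0.638  0.585  0.094] turn -0.007 alt 3.99
after turn [-0.641  0.581  0.094]
```

```bash
python3 -m pendant '1 -0.638 0.585 0.09 0;1 -0.638 0.585 0.09 0;1 -0.638 0.585 0.09 0;1 -0.638 0.585 0.09 0;1 -0.638 0.585 0.09 0'|sed -n 2p;python3 -m pendant '1 0 0 0 0;1 0 0 0 0'|sed -n 2p; python3 go.py .604 -.0582 .029 145
```

```text
tcp_pos: [0.6045, -0.0567, 0.1009]
tcp_pos: [0.6045, -0.0556, 0.1011]
tcp [ 0.6045 -0.0556  0.1011] clos -35.1 q6 0.4 grip 1.0 F [0.1 0.8 0.1] t 28.5
shift [-0.016  0.007  0.481] turn -0.002 alt 4.0
after turn [-0.016  0.007  0.481]
```

```bash
python3 -m pendant '1 -0.016 0.007 0.2 0;1 -0.016 0.007 0.35 0;1 -0.016 0.007 0.44 0;1 -0.016 0.007 0.48 0;1 -0.016 0.007 0.48 0'|sed -n '2p;4p'; python3 -m pendant '0.85 0 0 0.013 0;0.75 0 0 0.026 0;0.75 0 0 0.026 0'; python3 - <<'E'
from h import *
s=eyes.snapshot("scene")
cv2.imwrite("pics/g11.png",cv2.resize(s["image"][220:340,170:330],(800,600),interpolation=cv2.INTER_CUBIC)[:,:,::-1])
E
```

```text
tcp_pos: [0.6037, -0.0591, 0.0285]
wrist_force: [-1.2, 0.8, 0.2]
time: 29.3
tcp_pos: [0.6045, -0.0597, 0.0258]
tool_rot: [0.888, 0.46, 0.0, 0.0]
wrist_force: [-0.0, 0.4, -0.5]
grip_width: 0.751
finger_force: 0.0
```

View pics/g11.png

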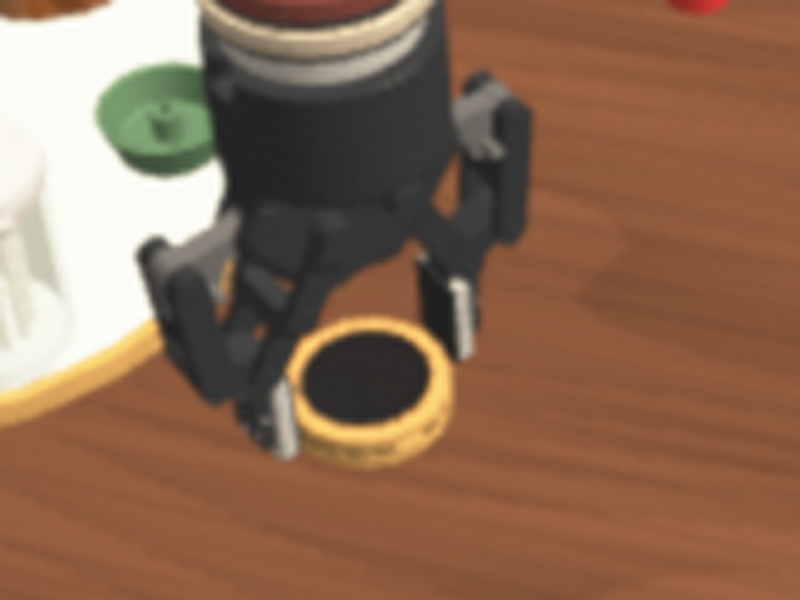

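```bash
python3 -m pendant '0.68 0 0 0 0;0.6 0 0 0 0;0.5 0 0 0 0;0.5 0 0 0 0;0.5 0 0 0 0'; python3 -m pendant '0.5 0 0 -0.1 0;0.5 0 0 -0.3 0;0.5 0 0 -0.55 0;0.5 0 0 -0.55 0'; python3 go.py .5237 .2397 .1 116
```

```text
time: 29.85
tcp_pos: [0.6048, -0.0598, 0.0263]
tool_rot: [0.888, 0.46, 0.001, 0.0]
wrist_force: [-1.1, 0.2, 5.9]
grip_width: 0.645
finger_force: 63.9
time: 30.25
tcp_pos: [0.608, -0.0605, 0.1147]
tool_rot: [0.888, 0.46, 0.004, 0.004]
wrist_force: [0.6, -0.1, -0.1]
grip_width: 0.648
finger_force: 63.6
tcp [ 0.608  -0.0605  0.1147] clos -35.2 q6 0.39 grip 0.648 F [ 0.6 -0.1 -0.1] t 30.25
shift [ 1.312 -1.613  0.087] turn 0.641 alt -3.36
after turn [ 0.372 -2.046  0.087]
```

```bash
python3 -m pendant '0.5 0.65 -0.8 0 0.641;0.5 0.65 -0.8 0 0.641;0.5 0.65 -0.8 0 0.641;0.5 0.65 -0.8 0 0.641;0.5 0.65 -0.8 0 0.641'|sed -n 2p; python3 go.py .5237 .2397 .1 116
```

```text
tcp_pos: [0.561, 0.0909, 0.1071]
tcp [0.561  0.0909 0.1071] clos -63.8 q6 1.14 grip 0.647 F [-0.2 -0.9 -1.4] t 30.75
shift [ 0.215 -1.     0.048] turn 0.004 alt -4.0
after turn [ 0.212 -1.     0.048]
```

```bash
python3 -m pendant '0.5 0.215 -0.99 0 0;0.5 0.215 -0.99 0 0;0.5 0.215 -0.99 0 0;0.5 0.215 -0.99 0 0;0.5 0.215 -0.99 0 0'|sed -n 2p;python3 -m pendant '0.5 0 0 0 0;0.5 0 0 0 0'|sed -n '2,5p'; python3 go.py .5237 .2397 .0303 116; python3 - <<'E'
from h import *
s=eyes.snapshot("scene")
cv2.imwrite("pics/g12.png",cv2.resize(s["image"][220:370,340:540],(800,600),interpolation=cv2.INTER_CUBIC)[:,:,::-1])
E
```

```text
tcp_pos: [0.5262, 0.2367, 0.1074]
tcp_pos: [0.5267, 0.2351, 0.1075]
tool_rot: [0.975, 0.224, -0.0, 0.0]
wrist_force: [0.5, 0.2, -0.3]
grip_width: 0.646
tcp [0.5267 0.2351 0.1075] clos -64.1 q6 1.41 grip 0.646 F [ 0.5  0.2 -0.3] t 31.45
shift [-0.004 -0.037  0.515] turn -0.003 alt 4.0
after turn [-0.004 -0.037  0.515]
```

View pics/g12.png

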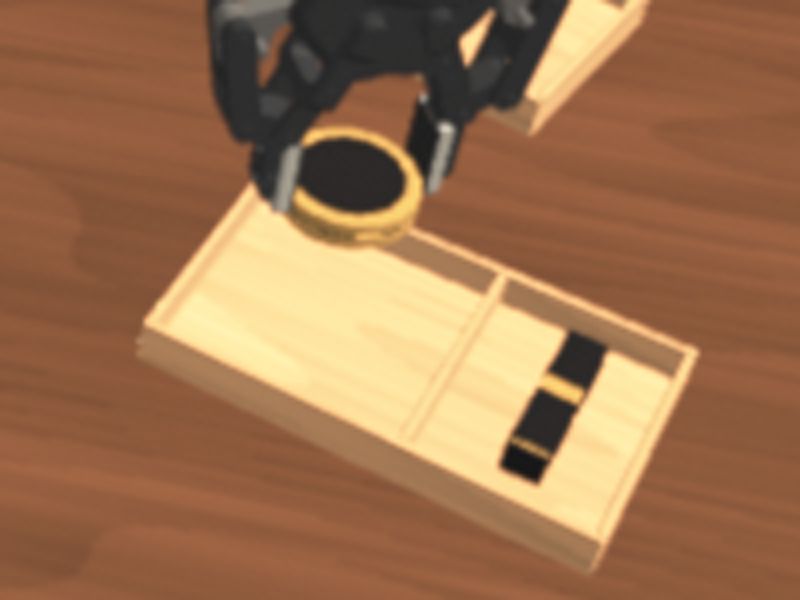

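```bash
python3 -m pendant '0.5 -0.004 -0.037 0.15 0;0.5 -0.004 -0.037 0.3 0;0.5 -0.004 -0.037 0.4 0;0.5 -0.004 -0.037 0.47 0;0.5 -0.004 -0.037 0.485 0'|sed -n '2p;4p'; python3 -m pendant '0.5 0 0 0 0;0.5 0 0 0 0;0.5 0 0 0.01 0;0.5 0 0 0.01 0'|sed -n '2p;4p';  for i in 1 2 3 4; do python3 -m pendant '0.5 0 0 0.004 0;0.5 0 0 0.004 0;0.5 0 0 0.004 0' | sed -n '2p;4p'; done
```

```text
tcp_pos: [0.5225, 0.2408, 0.0334]
wrist_force: [-0.1, -0.2, -0.9]
tcp_pos: [0.5235, 0.2417, 0.034]
wrist_force: [-0.9, 0.9, -0.5]
tcp_pos: [0.5231, 0.2415, 0.0328]
wrist_force: [-0.5, 0.2, -1.0]
tcp_pos: [0.5231, 0.2415, 0.0322]
wrist_force: [0.5, 0.7, -0.6]
tcp_pos: [0.5231, 0.2415, 0.0316]
wrist_force: [-0.2, 0.3, -0.9]
tcp_pos: [0.5231, 0.2415, 0.0309]
wrist_force: [0.4, -0.0, -1.5]
```

```bash
 for i in 1 2 3; do python3 -m pendant '0.5 0 0 0.004 0;0.5 0 0 0.004 0;0.5 0 0 0.004 0' | sed -n '2p;4p'; done
```

```text
tcp_pos: [0.5231, 0.2415, 0.0304]
wrist_force: [-0.5, -0.7, -0.4]
tcp_pos: [0.5232, 0.2416, 0.0303]
wrist_force: [-2.4, -0.8, 4.6]
tcp_pos: [0.5235, 0.2416, 0.0302]
wrist_force: [-3.9, -0.5, 6.9]
```

```bash
python3 -m pendant '0.5 0 0 -0.005 0;0.68 0 0 -0.005 0;0.72 0 0 -0.005 0;0.78 0 0 -0.005 0;0.8 0 0 -0.005 0'|sed -n '4,6p'; python3 -m pendant '0.8 0 0 0 0;0.8 0 0 -0.05 0;0.8 0 0 -0.25 0;0.8 0 0 -0.55 0;0.8 0 0 -0.9 0'|sed -n '2p;4p';python3 -m pendant '0.8 0 0 0 0;0.8 0 0 0 0;0.8 0 0 0 0'|sed -n 1,2p; python3 - <<'E'
from h import *
s=eyes.snapshot("scene")
cv2.imwrite("pics/g13.png",cv2.resize(s["image"][160:370,50:530],(800,350),interpolation=cv2.INTER_CUBIC)[:,:,::-1])
E
```

```text
wrist_force: [-0.1, -0.2, -0.0]
grip_width: 0.8
finger_force: 0.0
tcp_pos: [0.522, 0.2411, 0.1629]
wrist_force: [2.1, 0.6, 0.5]
time: 35.8
tcp_pos: [0.5223, 0.2413, 0.1614]
```

View pics/g13.png

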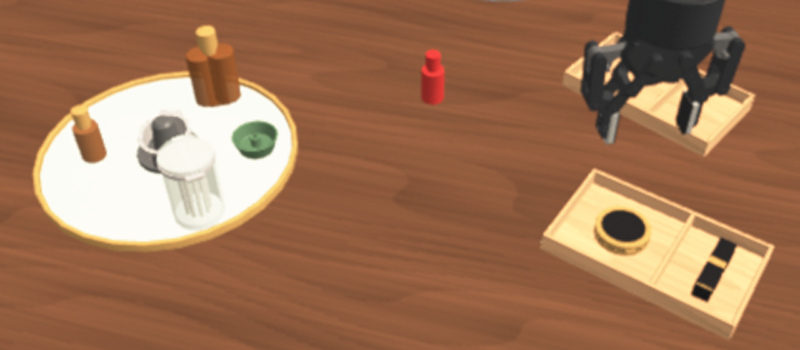

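```bash
python3 -c "
from h import *
print(env.job_done())"
```

```text
the job is handed in; nothing more can be done
None
```

The job is handed in: all four things were put away in the order asked, at about 36 s of the 109 s. The last picture shows each in its place, though the jar partly hides the watch, and the other things on the mirror tray upright and apparently unmoved.

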